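# Hold the dust port's sprung shutter half open

## Robot

A 6-joint arm with a two-finger parallel gripper is mounted at the origin on the work surface. World frame = base frame: x ahead of the robot, y to its left, z up, the work surface at z = 0. Lengths are in mm, angles in rad, forces in N, time in s.
With the tool pointing down it reaches from about 300 to 775 mm from the base axis. Payload 14.6 kg.
Tool frame: the origin (TCP) lies midway between the tips of the shut fingers; the grasp point (between the pads) lies behind it (manip.grip_depth is the z of the grasp point in the tool frame, in mm); z points along the fingers, y is the line along which they close (so a half turn about z gives the same grasp; the last joint's range is limited). The gripper opens to 94 mm and grips with 3 to 60 N. Pads are 16 mm wide; open, the fingers measure 119 mm over their backs; the gripper's body (75 mm by 177 mm) begins 78 mm behind the grasp point.
Start: joints at [-1.371, 0.3, 1.521, -0, 1.321, -0.067], TCP at [144.999, -530.532, 205.446] pointing down, gripper open.
Joint ranges: [-3.03, 3.03], [-0.79, 2.21], [0.23, 2.52], [-1.04, 4.18], [0, 3.07], [-2.55, 2.55]. Speed limits (rad/s): [2.22, 2.22, 2.57, 3.14, 3.14, 3.14].

## Interface

Orientations are given as [roll, pitch, yaw] about the fixed x, y, z axes, in that order (R = Rz(yaw) Ry(pitch) Rx(roll)).
In Python, from cell import manip, optics, probe_bus gives the robot as it stands (manip), with the cameras (optics) and the readings (probe_bus).
- The arm moves only by the shell command python3 nudge.py [OPENING] [FORCE], which reads ROWS from standard input. ROWS is a JSON list of rows, 1 to 5 of them, each written [[dx, dy, dz], [rx, ry, rz]]: dx, dy, dz in mm, then a rotation vector rx, ry, rz in rad; each row is the pose to reach, as a shift and turn from the pose commanded when the command began, along the tool's axes at that moment; what a row does not reach only later rows make up. A row lasts 1/10 s, in which the tool goes at most 50 mm and 0.15 rad, less where a joint would pass 70% of its speed; a pose out of reach is approached as far as the arm can. OPENING is the finger opening in mm, set as the command begins (- or left out keeps the last). The fingers move at their own pace and stop on an object; FORCE is the grip in N (left out, the last holds). Time passes only in rows, so rows that do not move let the fingers close. It prints the time, the measured TCP pose, the force, the opening and the grip force at its end. Input that does not fit is refused with a message, and nothing moves.
- probe_bus.read_state(): the state, without advancing time (a new reading comes with each control period).
- optics.camera(name): name is "scene" or "top" or "wrist"; returns (picture, depth): 384x512x3 uint8, red, green, blue; 384x512 float32, mm along the optical axis (not along the pixel's ray), 0 where there is no reading.
- optics.camera_info(name): a dict with "K" (3x3 intrinsics, pixels), "rvec" (rotation vector, rad) and "tvec" (3), from world to camera coordinates, as OpenCV has them; the wrist camera has in their place "mount" (4x4, takes a point from camera to tool coordinates, whose origin is the TCP and whose axes are the flange's). Camera axes: x right, y down, z forward; pixel columns grow to the right and rows downward; lengths in mm; the calibration is good to about 2 mm. A picture is of the moment at which its call begins: read the wrist's pose just before it. camera_info takes no time and is no camera call.
- manip.sign_off(): hands the job in; it is judged then, once.
The state is a dict: "clock": time; "joints": joint angles; "qd": joint speeds; "effort": joint torques, N m; "eef_pos": TCP position; "eef_rot": TCP orientation; "wrist_force": force on the tool from outside, world axes, zero at the start; "moment": the same for the moment, N m; "finger_gap": finger opening in mm; "finger_force": force on a finger pad.
Only numpy, scipy, OpenCV 4.12 (cv2) and the standard library are available. Lean on these libraries where they do the work, as an engineer would, in place of code of your own. Each camera call takes 0.05 s, during which the arm holds its last target. There are 200 camera calls.

## Task

On the bench stands a grey dust extraction port whose intake hole is covered by a spring-closed sliding shutter, barred by a swinging clamp lever. Swing the clamp lever fully open (a quarter turn), then slide the shutter by its upright tab to half of its travel, so that half of the hole is uncovered, and hold it steady there with the gripper for three seconds; finish while still holding it, for the spring shuts it as soon as it is let go. Leave the other things on the bench where they are.

Things in the scene. Friction and masses are not known exactly. Their poses are not given: they have to be found in the camera images.
- port: Dust extraction port fixed to the bench, turned differently each time: grey box, x -100 to +60 mm, y -100 to +100 mm, flat top at z = 50 mm (origin on the bench under the slide line, z up). Two guide rails along y at x = -36 and +36 mm, tops at 58 mm. Low pipe elbow at its +x side (y = -50 mm, to x = 131 mm). Small stop block for the lever at (-50, 73) mm, to z = 70 mm.
- shutter (a joint): Shutter travel in m: 0 = shut, 0.025 = half, 0.05 = end stop. It slides along the port's +y, with its tab. The spring pushes it shut: 4.4 N at 0, 10 N at half, 15.5 N at the end (220 N/m), plus 0.4 N friction. Steel plate 62 x 56 x 4 mm, top at z = 55 mm. The closed lever's end stands 2 mm before the tab and blocks it.
- tab (a point): Grip point on the shutter's upright steel tab: 28 mm wide along the port's x, 12 mm thick along its y (slide direction), from z = 55 to 93 mm above the bench. The point is in its middle, 81 mm above the bench. In the port's frame (0, -40) mm when shut, (0, -15) mm at half travel.
- lever (a joint): Clamp lever angle in rad: 0 = closed (bar along the port's -y from its hinge, end before the tab), 1.57 = fully open (bar along the port's -x), at its stop. It turns level about a vertical axis, clockwise from above as it opens, starts nearly closed, has 0.12 N m friction and stays where it is left.
- lever_pin (a point): Grip point on the lever's round black upright handle pin, 14 mm in diameter, rising from z = 71 to 107 mm above the bench; the point is on the pin's axis at 90 mm, 65 mm from the hinge axis. The steel lever bar is 12 mm wide, 92 mm long from the hinge, z = 61 to 71 mm.
- lever_hinge (a point): Centre of the lever's hinge (vertical axis), on the port at (0, 60) mm in its frame, 66 mm above the bench.
- hole (a point): Centre of the round intake hole, 46 mm wide, in the port's top at (0, -55) mm in its frame, z = 50 mm. The shutter covers it when shut; at half travel the plate's edge runs across its middle.
- tub: Bystander, loose: white plastic jar 60 mm in diameter, 75 mm tall, origin under its centre. Leave alone.
- workpiece: Bystander, loose: flat steel plate 70 x 50 x 10 mm with two holes, origin under its centre. Leave alone.
- wheel: Bystander, loose: brick-red grinding wheel 50 mm in diameter, 22 mm thick, lying flat, origin under its centre. Leave alone.

How it is judged (in metres and radians):
On the way, in this order (a step that is already met when the one before it is completed fails the run):
1. the clamp lever is swung fully open while the shutter is shut (value of joint lever above 1.25 rad and value of joint shutter below 0.01 m), for 0.2 s.
2. the shutter is held at half travel by the fingers for two seconds (value of joint shutter between 0.019 and 0.031 m and value of joint lever above 1.25 rad and contact force between the fingers and shutter above 2 N), for 2 s.
At the end, for the whole second after the job is handed in: The lever is open beyond 1.25 rad, the shutter stands still at 25 mm of its 50 mm travel within 6 mm, and the fingers are holding it there (contact force over 2 N) (all of step 2 and velocity of joint shutter between -0.01 and 0.01 m/s); the arm keeps its last pose, push and grip.
It fails at once if the tub is moved by more than 15 mm (distance of tub from where it was at the start of the episode above 0.015 m).
It fails at once if the workpiece is moved by more than 15 mm (distance of workpiece from where it was at the start of the episode above 0.015 m).
It fails at once if the wheel is moved by more than 15 mm (distance of wheel from where it was at the start of the episode above 0.015 m).
It also fails if it takes over 48 s, if anything falls off the work surface, if the arm or the gripper's body presses on something with over 40 N, if the wrist force passes 120 N, or if a joint passes its speed limit or range.

## Working session

There is one attempt and no reset: what is moved stays moved. The work goes in short steps, Python scripts to look and compute and a shell command to move; the robot and the scene stay as the last step left them, time stands still between calls to the robot, and variables do not carry over. Pictures are saved under pics/ and viewed, at most 10 in all, crops included, and the job is handed in when it is done.

```bash
ls; mkdir -p pics
python3 - <<'E'
from cell import manip, optics, probe_bus
import cv2,numpy as np
for n in("top","scene"):
    p,d=optics.camera(n); cv2.imwrite(f"pics/{n}0.png",p[:,:,::-1]); np.savez(f"pics/{n}0.npz",p=p,d=d); print(optics.camera_info(n))
print(optics.camera_info("wrist"),manip.grip_depth,probe_bus.read_state())
E
```

```text
cell.py
nudge.py
pics
{'K': array([[435.36318761,   0.        , 257.65549352],
       [  0.        , 435.36318761, 187.82324792],
       [  0.        ,   0.        ,   1.        ]]), 'rvec': array([ 2.22894744, -2.16782486,  0.05411949]), 'tvec': array([  30.12155849,  551.63371837, 1104.09762886])}
{'K': array([[459.08580436,   0.        , 250.2613042 ],
       [  0.        , 459.08580436, 193.95501369],
       [  0.        ,   0.        ,   1.        ]]), 'rvec': array([ 1.60184798,  1.77884113, -0.84244578]), 'tvec': array([   9.43740224, -242.81275958, 1391.52765608])}
{'K': array([[268.13492569,   0.        , 253.583497  ],
       [  0.        , 268.13492569, 192.45327322],
       [  0.        ,   0.        ,   1.        ]]), 'mount': array([[-8.15993501e-04, -9.60486092e-01, -2.78326790e-01,
         8.08587088e+01],
       [ 9.99999607e-01, -8.80059620e-04,  1.05242634e-04,
        -1.94352979e-01],
       [-3.46028255e-04, -2.78326594e-01,  9.60486433e-01,
        -1.79364570e+02],
       [ 0.00000000e+00,  0.00000000e+00,  0.00000000e+00,
         1.00000000e+00]])} -18.8 {'clock': 0.1, 'joints': array([-1.37060033e+00,  3.00407563e-01,  1.52150834e+00,  1.72529919e-05,
        1.32069204e+00, -6.65791953e-02]), 'qd': array([ 0.00106428,  0.00060435, -0.00266385, -0.00019889, -0.00083015,
       -0.00123859]), 'effort': array([ 1.21961995e-03, -5.32646048e+01, -3.53284800e+01,  7.09606125e-02,
        2.35157524e-02, -6.25227017e-05]), 'eef_pos': array([ 144.95906635, -530.31585953,  204.9519501 ]), 'eef_rot': array([-3.14058072e+00, -8.42224303e-05,  2.66770874e-01]), 'wrist_force': array([ 0.33667764, -0.74264319, -0.66816443]), 'moment': array([ 0.04147018,  0.04676651, -0.03730878]), 'finger_force': 0.0, 'finger_gap': 93.80335980923935}
```

View pics/top0.png

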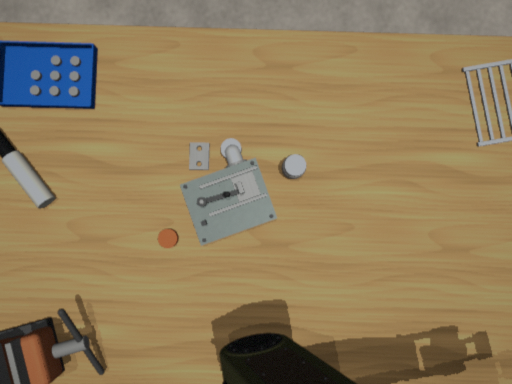

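View pics/scene0.png

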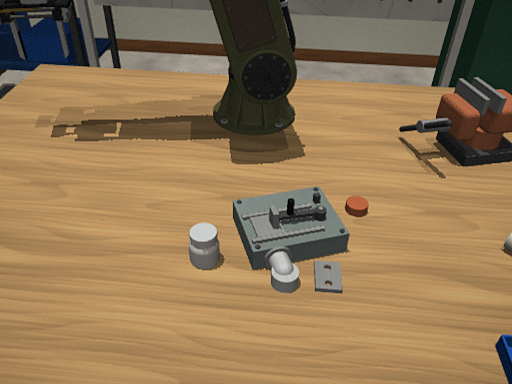

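The top view shows the port at about (228,200), with its elbow pointing up the image (+x), the hinge near (202,202), the pin near (227,195) and the tab near (241,188). The tub is at (293,166), the workpiece at (199,155) and the wheel at (168,238).

```bash
cat > h.py <<'E'
import numpy as np,cv2
from cell import manip, optics, probe_bus
from scipy.spatial.transform import Rotation as Ro
def world(n,d,info=None):
    i=optics.camera_info(n);K=i['K'];v,u=np.mgrid[:384,:512]
    c=np.stack([(u-K[0,2])/K[0,0]*d,(v-K[1,2])/K[1,1]*d,d],-1)
    R=Ro.from_rotvec(i['rvec']).as_matrix()
    return (c-i['tvec'])@R
E
python3 - <<'E'
from h import *
f=np.load('pics/top0.npz');w=world('top',f['d']);p=f['p']
m=np.zeros((384,512),bool);m[150:250,175:285]=1
top=m&(w[...,2]>44)&(w[...,2]<62)&(f['d']>0)
n,l,s,_=cv2.connectedComponentsWithStats(top.astype(np.uint8));k=1+np.argmax(s[1:,4])
P=w[l==k];print(len(P),np.median(P[:,2]))
r=cv2.minAreaRect(P[:,:2].astype(np.float32));print(r,cv2.boxPoints(r))
hi=m&(w[...,2]>63)
for a,b in((63,75),(76,95),(95,120)):
    q=m&(w[...,2]>a)&(w[...,2]<b);n,l,s,c=cv2.connectedComponentsWithStats(q.astype(np.uint8))
    for k in range(1,n):
        if s[k,4]>2:print(a,b,s[k,4],c[k],w[l==k].mean(0).round(1))
cv2.imwrite('pics/c.png',cv2.resize(p[135:250,155:310,::-1],None,fx=5,fy=5,interpolation=cv2.INTER_CUBIC))
E
```

```text
4924 51.32855364960338
((532.9462280273438, 125.63276672363281), (198.76332092285156, 200.20884704589844), 21.270734786987305) [[404.01938   182.86453  ]
 [476.6502     -3.7054176]
 [661.87305    68.401    ]
 [589.24225   254.97095  ]]
63 75 4 [284.  165.5] [604.3 -17.3  68.9]
63 75 45 [233.37777778 191.95555556] [536.1 104.2  71.1]
63 75 150 [209.79333333 198.88      ] [517.7 160.9  71.6]
63 75 27 [203.07407407 222.37037037] [460.4 175.5  69.9]
76 95 49 [239.65306122 187.04081633] [547.5  88.5  92.5]
76 95 11 [201.         201.18181818] [511.5 181.3  77.8]
95 120 7 [240.28571429 185.        ] [552.2  87.   96.4]
95 120 27 [226.22222222 193.44444444] [530.9 119.  107.3]
```

View pics/c.png

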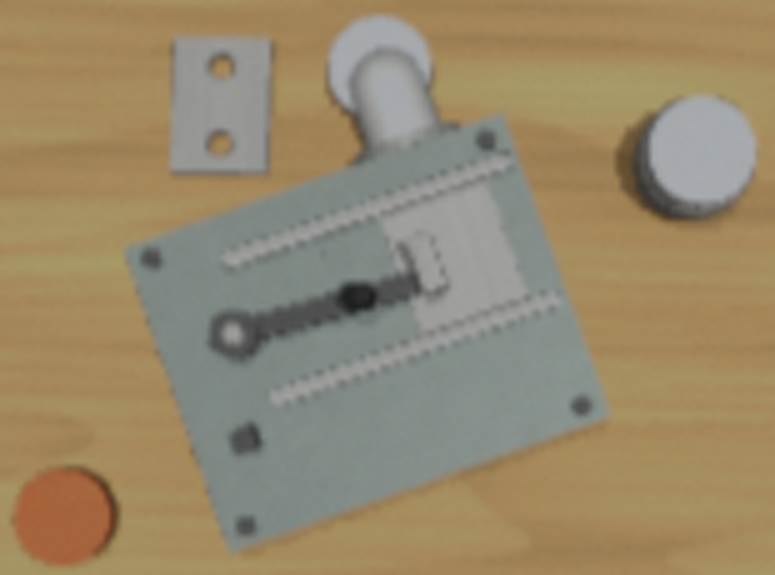

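```bash
cat >> h.py <<'E'
O=np.array([533.1,125.6]);Y=.371
X=np.array([np.cos(Y),np.sin(Y)]);V=np.array([-np.sin(Y),np.cos(Y)])
def port(x,y): return O+x*X+y*V
def pin(t): return port(-65*np.sin(t),60-65*np.cos(t))   # axis of the pin at lever angle t
def delta(xy,z,yaw):
    s=probe_bus.read_state();R=Ro.from_euler('xyz',s['eef_rot']);T=Ro.from_euler('xyz',[np.pi,0,yaw])
    print(s['clock'],(R.inv().apply(np.r_[xy,z]-s['eef_pos'])).round(1),(R.inv()*T).as_rotvec().round(3),'F',s['wrist_force'].round(1),s['finger_gap'],s['finger_force'])
E
python3 -c "
from h import *
print(pin(.07));delta(pin(.07),204,1.87)"
echo '[[[36,-35,0],[0,0,-0.1]],[[72,-70,0],[0,0,-0.2]],[[108,-105,0],[0,0,-0.3]],[[144,-140,0],[0,0,-0.4]],[[180,-175,0],[0,0,-0.5]]]' | python3 nudge.py 40 20
python3 -c "
from h import *
delta(pin(.07),204,1.87)"
```

```text
[530.61804599 119.44028391]
0.1 [ 543.3 -525.1    1.5] [-1.000e-03 -1.000e-03 -1.603e+00] F [ 0.3 -0.7 -0.7] 93.80335980923935 0.0
clock: 0.6
eef_pos: [272.4, -313.3, 205.3]
eef_rot: [-3.141, -0.0, 0.77]
wrist_force: [1.3, 0.1, 1.2]
finger_gap: 57.6
finger_force: 0.0
0.6 [ 486.7 -130.7    1.3] [-0.  -0.  -1.1] F [1.3 0.1 1.2] 57.57256829322466 0.0
```

```bash
echo '[[[45,-12,0],[0,0,-0.1]],[[90,-24,0],[0,0,-0.2]],[[135,-36,0],[0,0,-0.3]],[[180,-48,0],[0,0,-0.4]],[[225,-60,0],[0,0,-0.5]]]' | python3 nudge.py
python3 -c "
from h import *
delta(pin(.07),204,1.87)"
```

```text
clock: 1.1
eef_pos: [392.9, -114.0, 205.5]
eef_rot: [3.141, 0.0, 1.271]
wrist_force: [-0.3, -1.2, 0.4]
finger_gap: 40.5
finger_force: 0.0
1.1 [263.7  62.6   1.5] [ 0.     0.    -0.599] F [-0.3 -1.2  0.4] 40.459553960209654 0.0
```

```bash
echo '[[[45,10,0],[0,0,-0.12]],[[90,21,0],[0,0,-0.24]],[[135,32,0],[0,0,-0.36]],[[180,43,0],[0,0,-0.48]],[[225,53,0],[0,0,-0.6]]]' | python3 nudge.py
echo '[[[18,-28,0],[0,0,0]],[[18,-28,0],[0,0,0]],[[18,-28,0],[0,0,0]]]' | python3 nudge.py
python3 - <<'E'
from h import *
delta(pin(.07),204,1.87)
s=probe_bus.read_state();p,d=optics.camera('wrist');cv2.imwrite('pics/w1.png',p[:,:,::-1])
i=optics.camera_info('wrist');K=i['K'];v,u=np.mgrid[:384,:512]
c=np.stack([(u-K[0,2])/K[0,0]*d,(v-K[1,2])/K[1,1]*d,d,np.ones_like(d)],-1)@i['mount'].T
w=Ro.from_euler('xyz',s['eef_rot']).apply(c[...,:3].reshape(-1,3)).reshape(384,512,3)+s['eef_pos']
near=np.hypot(*(w[...,:2]-O).transpose(2,0,1))<110
for a,b in((85,95),(100,112)):
    q=near&(w[...,2]>a)&(w[...,2]<b)&(d>0);n,l,st,cc=cv2.connectedComponentsWithStats(q.astype(np.uint8))
    for k in range(1,n):
        if st[k,4]>20:print(a,b,st[k,4],cc[k].round(),w[l==k].mean(0).round(1))
E
```

```text
clock: 1.6
eef_pos: [510.9, 84.9, 205.2]
eef_rot: [-3.141, -0.0, 1.872]
wrist_force: [0.4, -1.3, 0.3]
finger_gap: 40.0
finger_force: 0.0
clock: 1.9
eef_pos: [478.1, 92.2, 205.4]
eef_rot: [-3.142, 0.0, 1.867]
wrist_force: [0.0, 0.3, 0.7]
finger_gap: 40.0
finger_force: 0.0
1.9 [10.7 58.2  1.4] [-0.     0.    -0.003] F [0.  0.3 0.7] 40.01392754527479 0.0
85 95 28 [304. 176.] [526.8 122.9  90.7]
85 95 286 [311. 208.] [547.6  90.   92.3]
100 112 139 [309. 182.] [530.7 120.7 106.4]
```

View pics/w1.png

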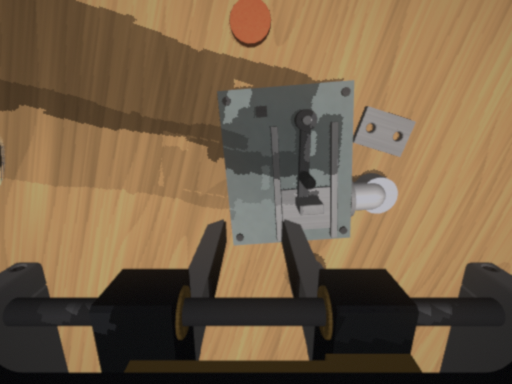

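The wrist view shows the lever nearly closed, with the hinge at (306,119), the pin at (307,180) and the tab at (312,203). The pin position agrees with the top view. I used the wrong sign for dy in the last move, so I'll correct that first.

```bash
echo '[[[5,30,0],[0,0,0]],[[11,58,0],[0,0,0]],[[11,58,30],[0,0,0]],[[11,58,60],[0,0,0]],[[11,58,60],[0,0,0]]]' | python3 nudge.py
python3 -c "
from h import *
delta(pin(.07),77,1.87)"
```

```text
clock: 2.45
eef_pos: [529.3, 118.6, 142.2]
eef_rot: [-3.136, -0.001, 1.866]
wrist_force: [-0.7, 0.4, 0.2]
finger_gap: 40.1
finger_force: 0.0
2.45 [ 0.4  1.9 65.2] [-0.006 -0.001 -0.004] F [-0.7  0.4  0.2] 40.077759558641525 0.0
```

```bash
echo '[[[0,1,30],[0,0,0]],[[0,1,60],[0,0,0]],[[0,1,67],[0,0,0]],[[0,1,67],[0,0,0]],[[0,1,67],[0,0,0]]]' | python3 nudge.py
echo '[[[0,0,0],[0,0,0]],[[0,0,0],[0,0,0]],[[0,0,0],[0,0,0]],[[0,0,0],[0,0,0]],[[0,0,0],[0,0,0]]]' | python3 nudge.py 5 20
python3 -c "
from h import *
for t in(.07,.1,.35):print(t,pin(t));delta(pin(t),77,Y+np.pi/2-t)"
```

```text
clock: 2.95
eef_pos: [532.5, 119.7, 80.5]
eef_rot: [3.139, 0.0, 1.867]
wrist_force: [0.5, -0.6, 0.1]
finger_gap: 39.7
finger_force: 0.0
clock: 3.45
eef_pos: [531.7, 119.7, 78.8]
eef_rot: [3.141, 0.0, 1.867]
wrist_force: [0.5, -0.9, 3.3]
finger_gap: 13.3
finger_force: 20.0
0.07 [530.61804599 119.44028391]
3.45 [ 0.  -1.2  1.8] [ 0.001  0.    -0.005] F [ 0.5 -0.9  3.3] 13.338201902540435 20.0007364153862
0.1 [528.74732511 118.89017644]
3.45 [ 0.1 -3.1  1.8] [0.001 0.    0.025] F [ 0.5 -0.9  3.3] 13.338201902540435 20.0007364153862
0.35 [512.71204497 116.53224782]
3.45 [  2.5 -19.1   1.8] [0.001 0.    0.275] F [ 0.5 -0.9  3.3] 13.338201902540435 20.0007364153862
```

The pin is gripped at 13.3 mm opening. I'll swing the lever about the hinge, which lies 65 mm along tool +x.

```bash
echo '[[[0.3,-6.5,0],[0,0,0.1]],[[1.3,-12.9,0],[0,0,0.2]],[[2.9,-19.2,0],[0,0,0.3]],[[5.1,-25.3,0],[0,0,0.4]],[[8,-31.2,0],[0,0,0.5]]]' | python3 nudge.py
python3 -c "
from h import *
for t in(.56,1.06):delta(pin(t),79,Y+np.pi/2-t)"
```

```text
clock: 3.95
eef_pos: [499.5, 118.3, 78.9]
eef_rot: [3.14, -0.0, 1.363]
wrist_force: [1.8, 0.4, 2.2]
finger_gap: 13.4
finger_force: 20.0
3.95 [-0.7 -0.3 -0.2] [ 0.001 -0.    -0.019] F [1.8 0.4 2.2] 13.394564290815332 19.998619258403778
3.95 [  6.7 -31.6  -0.2] [ 0.001 -0.001  0.481] F [1.8 0.4 2.2] 13.394564290815332 19.998619258403778
```

```bash
echo '[[[0.3,-6.5,0],[0,0,0.1]],[[1.3,-12.9,0],[0,0,0.2]],[[2.9,-19.2,0],[0,0,0.3]],[[5.1,-25.3,0],[0,0,0.4]],[[8,-31.2,0],[0,0,0.5]]]' | python3 nudge.py
echo '[[[0.3,-6.5,0],[0,0,0.1]],[[1.3,-12.9,0],[0,0,0.2]],[[2.9,-19.2,0],[0,0,0.3]],[[5.1,-25.3,0],[0,0,0.4]],[[6.5,-28,0],[0,0,0.45]]]' | python3 nudge.py
echo '[[[0,0,0],[0,0,0]],[[0,0,0],[0,0,0]],[[0,0,0],[0,0,0]]]' | python3 nudge.py
python3 -c "
from h import *
for t in(1.5,1.57):delta(pin(t),79,Y+np.pi/2-t)"
```

```text
clock: 4.45
eef_pos: [470.5, 132.4, 78.8]
eef_rot: [3.141, -0.001, 0.863]
wrist_force: [2.0, -0.8, 3.1]
finger_gap: 13.3
finger_force: 20.0
clock: 4.95
eef_pos: [453.2, 155.7, 78.8]
eef_rot: [3.141, -0.0, 0.413]
wrist_force: [-1.4, -3.4, 5.2]
finger_gap: 13.6
finger_force: 20.0
clock: 5.25
eef_pos: [453.2, 155.7, 78.8]
eef_rot: [-3.141, -0.0, 0.418]
wrist_force: [-2.4, 0.7, 6.5]
finger_gap: 13.4
finger_force: 20.0
5.25 [-1.4  1.6 -0.2] [-0.    -0.    -0.024] F [-2.4  0.7  6.5] 13.4251014839317 20.000869631767273
5.25 [-1.3 -3.  -0.2] [-0.    -0.     0.046] F [-2.4  0.7  6.5] 13.4251014839317 20.000869631767273
```

The lever is at about 1.52 rad. Next I'll release it, rise, and go above the tab.

```bash
echo '[[[0,0,0],[0,0,0]],[[0,0,0],[0,0,0]],[[0,0,0],[0,0,0]],[[0,0,-20],[0,0,0]],[[0,0,-50],[0,0,0]]]' | python3 nudge.py 40 20
python3 -c "
from h import *
delta(port(0,-40),135,Y)"
```

```text
clock: 5.75
eef_pos: [452.4, 155.2, 127.7]
eef_rot: [-3.141, 0.003, 0.417]
wrist_force: [0.1, -0.2, 0.3]
finger_gap: 39.6
finger_force: 0.0
5.75 [60.  99.8 -7.5] [-0.     0.003  0.046] F [ 0.1 -0.2  0.3] 39.62114076596946 0.0
```

```bash
echo '[[[20,33,-7],[0,0,0.046]],[[40,66,-7],[0,0,0.046]],[[60,100,-7],[0,0,0.046]],[[60,100,-7],[0,0,0.046]],[[60,100,-7],[0,0,0.046]]]' | python3 nudge.py
python3 - <<'E'
from h import *
delta(port(0,-40),62,Y)
p,d=optics.camera('top');w=world('top',d)
near=np.hypot(*(w[...,:2]-pin(1.52)).transpose(2,0,1))<25
q=near&(w[...,2]>98)&(w[...,2]<112);print(q.sum(),w[q].mean(0),pin(1.52))
cv2.imwrite('pics/w2.png',optics.camera('wrist')[0][:,:,::-1])
E
```

```text
clock: 6.25
eef_pos: [548.4, 88.0, 134.8]
eef_rot: [-3.141, 0.001, 0.37]
wrist_force: [-0.4, -0.4, -0.6]
finger_gap: 39.8
finger_force: 0.0
6.25 [-0.6 -0.5 72.8] [-0.     0.001 -0.001] F [-0.4 -0.4 -0.6] 39.83062915505166 0.0
0 [nan nan nan] [452.04407053 154.90691582]<stdin>:5: RuntimeWarning: Mean of empty slice.
  ret = um.true_divide(
```

View pics/w2.png

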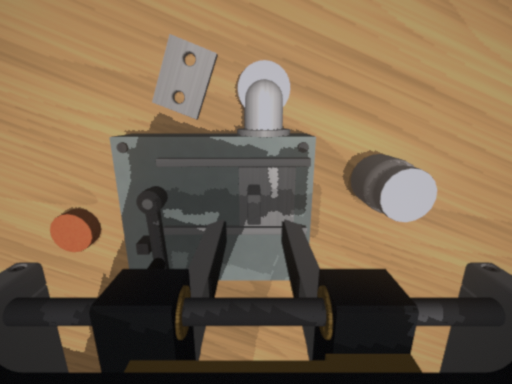

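The wrist view shows the lever swung open: the bar runs from the hinge (150,200) down to (158,265). The tab at (254,203) is centred between the fingers, so I'll descend and grip it.

```bash
echo '[[[0,0,30],[0,0,0]],[[0,0,55],[0,0,0]],[[0,0,70],[0,0,0]],[[0,0,72],[0,0,0]],[[0,0,72],[0,0,0]]]' | python3 nudge.py
echo '[[[0,0,0],[0,0,0]],[[0,0,0],[0,0,0]],[[0,0,0],[0,0,0]],[[0,0,0],[0,0,0]],[[0,0,0],[0,0,0]]]' | python3 nudge.py 3 40
python3 -c "
from h import *
for y in(-40,-15):delta(port(0,y),63,Y)"
```

```text
clock: 6.85
eef_pos: [548.3, 88.9, 63.9]
eef_rot: [-3.142, -0.0, 0.372]
wrist_force: [-0.6, 0.3, -0.6]
finger_gap: 39.9
finger_force: 0.0
clock: 7.35
eef_pos: [548.6, 88.6, 63.8]
eef_rot: [-3.141, -0.0, 0.371]
wrist_force: [-2.4, 2.7, 3.9]
finger_gap: 11.3
finger_force: 40.0
7.35 [-1.1 -0.1  0.8] [-0. -0. -0.] F [-2.4  2.7  3.9] 11.318451331343107 40.00049740076065
7.35 [ -1.1 -25.1   0.8] [-0. -0. -0.] F [-2.4  2.7  3.9] 11.318451331343107 40.00049740076065
```

```bash
echo '[[[0,-3,0],[0,0,0]],[[0,-6,0],[0,0,0]],[[0,-9,0],[0,0,0]],[[0,-12,0],[0,0,0]],[[0,-15,0],[0,0,0]]]' | python3 nudge.py
echo '[[[0,-3,0],[0,0,0]],[[0,-6,0],[0,0,0]],[[0,-9,0],[0,0,0]],[[0,-10.5,0],[0,0,0]],[[0,-10.5,0],[0,0,0]]]' | python3 nudge.py
echo '[[[0,0,0],[0,0,0]],[[0,0,0],[0,0,0]],[[0,0,0],[0,0,0]]]' | python3 nudge.py
python3 - <<'E'
from h import *
delta(port(0,-15),63,Y)
cv2.imwrite('pics/s3.png',cv2.resize(optics.camera('scene')[0][160:300,180:380,::-1],None,fx=4,fy=4,interpolation=cv2.INTER_CUBIC))
E
```

```text
clock: 7.85
eef_pos: [543.6, 101.6, 63.9]
eef_rot: [3.14, -0.001, 0.371]
wrist_force: [1.0, -8.0, 4.1]
finger_gap: 11.6
finger_force: 40.0
clock: 8.35
eef_pos: [539.9, 111.3, 63.9]
eef_rot: [3.14, -0.001, 0.371]
wrist_force: [1.4, -10.4, 5.0]
finger_gap: 11.9
finger_force: 40.0
clock: 8.65
eef_pos: [539.9, 111.1, 63.9]
eef_rot: [3.14, -0.001, 0.371]
wrist_force: [0.9, -10.1, 4.4]
finger_gap: 12.0
finger_force: 40.0
8.65 [-1.1 -1.   0.9] [ 0.002 -0.001 -0.   ] F [  0.9 -10.1   4.4] 11.959348785273175 40.00125825405121
```

View pics/s3.png

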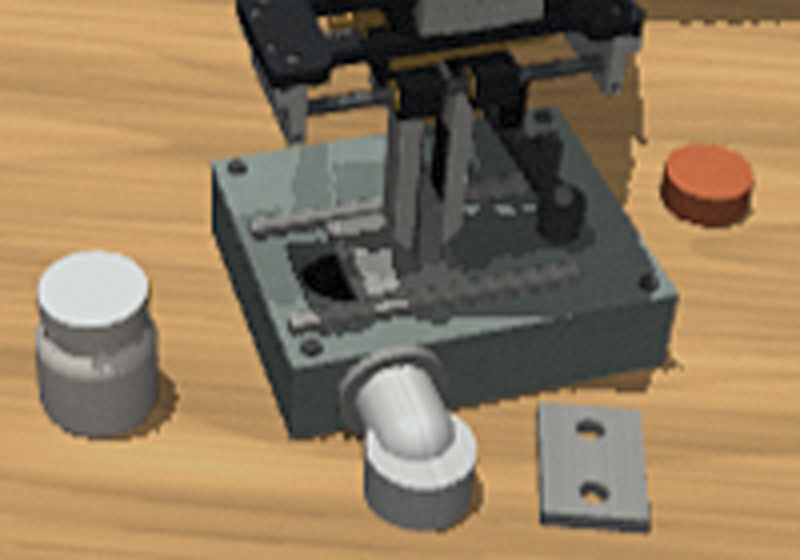

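The picture shows the black half of the hole uncovered at about (330,275). The tab is held between the fingers, and the spring force is about 10 N, which matches half travel. Now I'll hold it there.

```bash
Z() { :; }
echo '[[[0,0,0],[0,0,0]],[[0,0,0],[0,0,0]],[[0,0,0],[0,0,0]],[[0,0,0],[0,0,0]],[[0,0,0],[0,0,0]]]' | python3 nudge.py >/dev/null
echo '[[[0,0,0],[0,0,0]],[[0,0,0],[0,0,0]],[[0,0,0],[0,0,0]],[[0,0,0],[0,0,0]],[[0,0,0],[0,0,0]]]' | python3 nudge.py >/dev/null
echo '[[[0,0,0],[0,0,0]],[[0,0,0],[0,0,0]],[[0,0,0],[0,0,0]],[[0,0,0],[0,0,0]],[[0,0,0],[0,0,0]]]' | python3 nudge.py >/dev/null
echo '[[[0,0,0],[0,0,0]],[[0,0,0],[0,0,0]],[[0,0,0],[0,0,0]],[[0,0,0],[0,0,0]],[[0,0,0],[0,0,0]]]' | python3 nudge.py >/dev/null
echo '[[[0,0,0],[0,0,0]],[[0,0,0],[0,0,0]],[[0,0,0],[0,0,0]],[[0,0,0],[0,0,0]],[[0,0,0],[0,0,0]]]' | python3 nudge.py >/dev/null
echo '[[[0,0,0],[0,0,0]],[[0,0,0],[0,0,0]],[[0,0,0],[0,0,0]],[[0,0,0],[0,0,0]],[[0,0,0],[0,0,0]]]' | python3 nudge.py >/dev/null
echo '[[[0,0,0],[0,0,0]],[[0,0,0],[0,0,0]],[[0,0,0],[0,0,0]],[[0,0,0],[0,0,0]],[[0,0,0],[0,0,0]]]' | python3 nudge.py
python3 - <<'E'
from h import *
p,d=optics.camera('scene');w=world('scene',d)
q=(np.hypot(*(w[...,:2]-pin(1.52)).transpose(2,0,1))<25)&(w[...,2]>85)&(w[...,2]<110);print(q.sum(),w[q].mean(0) if q.any() else '',pin(1.52))
delta(port(0,-15),63,Y)
E
```

```text
clock: 12.2
eef_pos: [539.9, 111.1, 63.9]
eef_rot: [3.14, -0.001, 0.371]
wrist_force: [1.5, -10.1, 4.3]
finger_gap: 11.9
finger_force: 40.0
22 [457.86854012 159.114743    92.43220739] [452.04407053 154.90691582]
12.25 [-1.1 -1.   0.9] [ 0.002 -0.001 -0.   ] F [ 1.4 -9.7  4.7] 11.853883184802182 40.00119164586067
```

```bash
python3 -c "
from cell import manip, optics, probe_bus
print(manip.sign_off())"
```

```text
the job is handed in; nothing more can be done
None
```

I swung the clamp lever open to about 1.52 rad, slid the shutter to about 24 mm of its 50 mm travel, held it still for over 3 s, and handed the job in with the gripper still holding it; the judge's verdict was not shown.

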